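# Fold the carry handle back, snap the coupler onto the grease nipple, hold

### The arm

A 6-joint arm with a two-finger parallel gripper is mounted at the origin on the work surface. World frame = base frame: x ahead of the robot, y to its left, z up, the work surface at z = 0. Lengths are in m, angles in rad, forces in N, time in s.
With the tool pointing down it reaches from about 0.375 to 0.975 m from the base axis. Payload 3.8 kg.
Tool frame: the origin (TCP) lies midway between the tips of the shut fingers; the grasp point (between the pads) lies 19 mm behind it (hold_point_z is the distance from the TCP to the grasp point, in m); z points along the fingers, y is the line along which they close (so a half turn about z gives the same grasp; the last joint's range is limited). The gripper opens to 88 mm and grips with 3 to 60 N. Pads are 18 mm wide; open, the fingers measure 123 mm over their backs; the gripper's body (75 mm by 187 mm) begins 45 mm behind the grasp point.
Start: joints at [-1.27, 0.264, 1.604, -0, 1.274, -0.037], TCP at [0.224, -0.637, 0.239] pointing down, gripper open.
Joint ranges: [-2.63, 2.63], [-0.94, 2.18], [0.31, 2.57], [-1.31, 4.45], [0, 2.66], [-2.55, 2.55]. Speed limits (rad/s): [2.57, 2.57, 3.14, 3.14, 3.14, 3.14].

### API

Orientations are given as a rotation vector (axis times angle).
In Python, from cell import sense, read_camera, camera_model, sign_off, hold_point_z gives the robot as it stands.
- The arm moves only by the tool jog_arm, never from a script. Its argument "rows" is text: rows parted by semicolons, each of 7 numbers parted by spaces: the closure, from 0 (fully open) to 1 (shut), then the shift along the tool's x, y, z as a fraction of full scale, then the turn, a rotation vector about the tool's x, y, z as a fraction of full scale. A call has 1 to 5 rows; each row shifts and turns the commanded pose from where the row before left it, along the tool's axes as they then stand; what a row does not reach is not made up. Full scale, the value 1, is 120 mm for a shift and 30 degrees for a turn. A row lasts 1/12 s, in which the tool goes at most 41.7 mm and 7.16 degrees, less where a joint would pass 70% of its speed; a pose out of reach is approached as far as the arm can. A call with a number of a shift or a turn outside -1 to 1 is refused whole. A call with a gripper value outside its range is refused whole. The fingers move at their own pace and stop on an object; "squeeze" is the grip in N (left out, the last holds). Time passes only in rows, so rows that do not move let the fingers close. It gives the time, the measured TCP pose, the force, the opening and the grip force at its end, in the units of the state.
- sense(): the state, without advancing time (a new reading comes with each control period).
- read_camera(name): name is "side" or "top" or "wrist"; returns the picture (420x560x3 uint8, red, green, blue); there is no depth.
- camera_model(name): a dict with "mtx" (3x3 intrinsics, pixels), "cam_to_world" (4x4, takes a point from camera to world coordinates). Camera axes: x right, y down, z forward; pixel columns grow to the right and rows downward; lengths in m; the calibration is good to about 2 mm. A picture is of the moment at which its call begins: read the wrist's pose just before it. camera_model takes no time and is no camera call; for the wrist camera it gives the pose at the moment of the call.
- sign_off(): hands the job in; it is judged then, once.
The state is a dict: "time_s": time; "joint_pos": joint angles; "joint_velocities": joint speeds; "tau": joint torques, N m; "tool_pos": TCP position; "ee_rot": TCP orientation; "contact_force": force on the tool from outside, world axes, zero at the start; "wrist_torque": the same for the moment, N m; "opening": finger opening in m; "gripper_force": force on a finger pad.
Only numpy, scipy, OpenCV 4.12 (cv2) and the standard library are available. Lean on these libraries where they do the work, as an engineer would, in place of code of your own. Each camera call takes 0.05 s, during which the arm holds its last target. There are 200 camera calls.

### The job

Swing the bearing stand's carry handle back, away from the robot, until it clicks home in its rear catch. Then lift the grease pusher out of its park tube and press its coupler squarely onto the tilted grease nipple until it snaps, and finish while still gripping the pusher and holding it pressed there against its spring: no hard jamming, and no letting go. Leave the other things on the table where they are.

Things in the scene. Friction and masses are not known exactly. Their poses are not given: they have to be found in the camera images.
- handle_hinge (a point): Middle of the carry handle's hinge line, 50 mm above the table over the centre of the fixed bearing stand: grey plate 170 x 170 x 14 mm with a dark steel bearing block (lying drum 72 mm across, 50 mm long, axis 55 mm up) and shaft stubs to y = +-56 mm. Axes are the stand's: x to its rear (away from the robot at yaw 0), y along shaft and hinge, z up
- handle_bar (a point): Centre of the grip bar of the carry handle: a bare steel U, its straight grip bar 12 mm thick and 122 mm long along the stand's y, on two side arms at y = +-73 mm; the bar's centre line is 115 mm from the hinge line. At the start it leans over the nipple and blocks the pusher's way
- carry_handle (a joint): Handle angle, rad. 0 = leaning 0.70 to the stand's front; grows as the bar goes over the top (upright at 0.70) and down to the rear; 2.0 = rear stop, bar 111 mm behind the hinge line, 81 mm above the table. Friction (1 N at the bar) keeps it where it is left; from about 1.4 a sprung catch resists (up to 8 N at the bar); past about 1.8 it snaps to the stop and stays
- nipple: Brass button-head grease nipple on the bearing block: head 16 mm in diameter, 8 mm thick, chamfered top, on an 11 mm neck, standing 24 mm out of the block. Origin: centre of the head's top face, 109 mm above the table. z = the nipple's axis, outward: tilted 25 deg from vertical to the stand's front (towards the robot at yaw 0); y level, the stand's y
- pusher_grip (a point): Grip centre of the grease pusher (loose, 0.3 kg): aluminium cylinder 40 mm in diameter, 95 mm tall, dark bands, black cap, 46 mm flange at its foot, coupler on a stem below. On the axis, 58 mm above the flange's underside, 108 mm above the coupler's mouth, 94 mm above its bore floor (coupler out). z up the axis. At the start upright in the park tube, flange on its rim, this point 126 mm up
- coupler_seat (a point): Centre of the floor of the coupler's bore. The coupler is a dark steel cup, 31 mm across at its mouth, bore 20 mm widening to about 25 mm at the mouth and 14 mm deep; the nipple's head goes in until its top meets this floor. z as for the pusher
- coupler (a joint): How far the coupler is pushed back into the pusher, m: 0 = out, 0.016 = hard stop. The spring starts at 5 N; it takes 8 to 10 N over the first 6 mm, snaps through between 6 and 9 mm (down to about 3 N), then pushes back with 11 N at 10 mm rising to 15 N at 16 mm; beyond that the force climbs steeply. It always springs out again when let go
- park_tube: Fixed aluminium tube stand for the pusher: plate 90 x 90 x 8 mm, upright tube 54 mm outside, 36 mm bore, rim 68 mm above the table. Origin under the plate's centre on the table
- screwdriver_mid_grip (a point): Bystander: handle (26 mm thick) of a 200 mm screwdriver lying along x, between stand and park tube
- screwdriver_side_grip (a point): Bystander: handle (26 mm thick) of a 170 mm screwdriver on the right
- multimeter: Bystander: black multimeter 85 x 150 x 34 mm lying near the robot; origin under its centre
- grease_tin: Bystander: grease tin, 68 mm in diameter, 100 mm tall, behind the work area; origin under its centre
- contactor: Bystander: black contactor 70 x 55 x 72 mm on the left; origin under its centre
- tape_roll: Bystander: roll of black tape, 70 mm in diameter, 18 mm tall, on the left; origin under its centre
- terminal_strip: Bystander: black terminal strip 120 x 30 x 18 mm on the right; origin under its centre
Not all that is in view belongs to the job. Of the things that look like the part that bears pusher_grip, the smaller one is meant.

How it is judged:
On the way, in this order (a step that is already met when the one before it is completed fails the run):
1. the carry handle is seated in its rear catch (value of joint carry_handle above 1.88 rad), for 0.2 s.
2. the coupler sits squarely on the nipple and has snapped (distance between coupler_seat and nipple below 0.005 m and angle between the z axis of coupler_seat and the z axis of nipple, either way round below 0.14 rad and value of joint coupler above 0.0095 m), for 0.2 s.
At the end, for the whole second after the job is handed in: Handle joint above 1.88 rad; coupler bore floor within 5 mm of the nipple head's top, axes within 0.14 rad; coupler pushed back over 9.5 mm (past its snap), still, pressing the nipple with 3 to 30 N; fingers grip the pusher; all through the last second (all of step 2 and value of joint carry_handle above 1.88 rad and contact force between coupler and nipple between 3 and 30 N and contact force between the fingers and pusher above 2 N and velocity of joint coupler below 0.01 m/s); the arm keeps its last pose, push and grip.
It fails at once if one of the other things on the table is shifted by more than 40 mm (distance of any of screwdriver_mid_grip, screwdriver_side_grip, multimeter, grease_tin, contactor, tape_roll, terminal_strip from where it was at the start of the episode above 0.04 m).
It also fails if it takes over 72 s, if anything falls off the work surface, if the arm or the gripper's body presses on something with over 40 N, if the wrist force passes 120 N, or if a joint passes its speed limit or range.

## Working session

There is one attempt and no reset: what is moved stays moved. The work goes in short steps, Python scripts to look and compute and a tool call to move; the robot and the scene stay as the last step left them, time stands still between calls to the robot, and variables do not carry over. Pictures are saved under pics/ and viewed, at most 10 in all, crops included, and the job is handed in when it is done.

Besides the shell and the picture viewer there is one more tool, called after "Request:" in YAML: its name, and indented under it one key for each argument. jog_arm: Moves the arm, as the interface text tells. Shift numbers are shares of 120 mm and turn numbers shares of 30 degrees, none past 1 either way. Its arguments: {"type":"object","properties":{"rows":{"type":"string"},"squeeze":{"type":"number"}},"required":["rows"]}

```bash
mkdir -p pics; ls; python3 - <<'E'
from cell import *
import cv2,numpy as np
print(sense(), hold_point_z)
for n in("top","side"):
    im=read_camera(n); cv2.imwrite(f"pics/{n}0.png",im[:,:,::-1]); c=camera_model(n); print(n,np.round(c["mtx"],1).tolist(),np.round(c["cam_to_world"],3).tolist())
a=[cv2.imread(f"pics/{n}0.png") for n in("top","side")]
E
```

```text
pics
{'time_s': 0.0, 'joint_pos': array([-1.26990354e+00,  2.64718785e-01,  1.60534043e+00, -6.09156015e-06,
        1.27370613e+00, -3.69295929e-02]), 'joint_velocities': array([ 0.00151733, -0.00251922,  0.00203544,  0.00111341,  0.00088693,
        0.00157008]), 'tau': array([-1.11564987e-03, -5.02104878e+01, -3.56875849e+01,  7.26583600e-02,
        2.96159077e-02, -1.68036395e-04]), 'tool_pos': array([ 0.22348776, -0.63618798,  0.23742929]), 'ee_rot': array([-3.09475983e+00, -5.27771238e-01,  4.57881599e-04]), 'contact_force': array([-0.29421871,  0.3447011 ,  0.59049891]), 'wrist_torque': array([-0.03155036, -0.04041948,  0.01777551]), 'gripper_force': 0.0, 'opening': 0.08830142474073271} 0.0187
top [[434.7, 0.0, 280.6], [0.0, 434.7, 215.5], [0.0, 0.0, 1.0]] [[0.023, -0.986, 0.164, 0.413], [-1.0, -0.023, 0.004, -0.009], [0.0, -0.164, -0.986, 1.173], [0.0, 0.0, 0.0, 1.0]]
side [[447.9, 0.0, 286.5], [0.0, 447.9, 213.7], [0.0, 0.0, 1.0]] [[-0.954, -0.239, 0.181, 0.347], [-0.3, 0.746, -0.595, 0.71], [0.007, -0.622, -0.783, 1.028], [0.0, 0.0, 0.0, 1.0]]
```

View pics/top0.png

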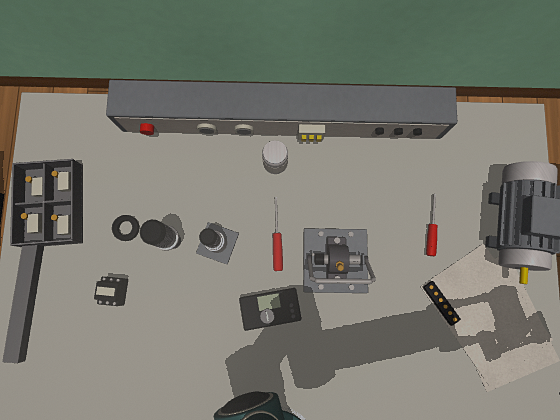

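View pics/side0.png

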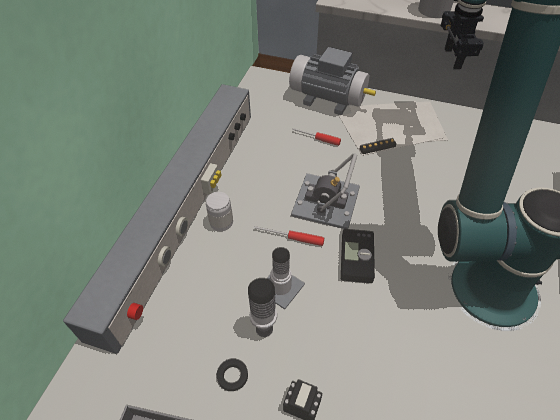

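```bash
python3 - <<'E'
import cv2,numpy as np
t=cv2.imread("pics/top0.png");s=cv2.imread("pics/side0.png")
r=lambda a,k:cv2.resize(a,None,fx=k,fy=k,interpolation=cv2.INTER_CUBIC)
A=r(t[220:300,295:385],4.4) ; B=r(t[215:270,190:245],5)
C=r(s[145:235,285:375],4.4) ; D=r(s[240:315,255:315],4)
def pad(a):
    o=np.zeros((300,400,3),np.uint8); a=a[:300,:400]; o[:a.shape[0],:a.shape[1]]=a; return o
A=r(t[222:297,295:395],4);B=r(t[215:275,185:265],5);C=r(s[150:225,285:385],4);D=r(s[240:315,240:340],4)
cv2.imwrite("pics/c1.png",np.vstack([np.hstack([A,B]),np.hstack([C,D])]))
E
```

```text
(no output)
```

View pics/c1.png

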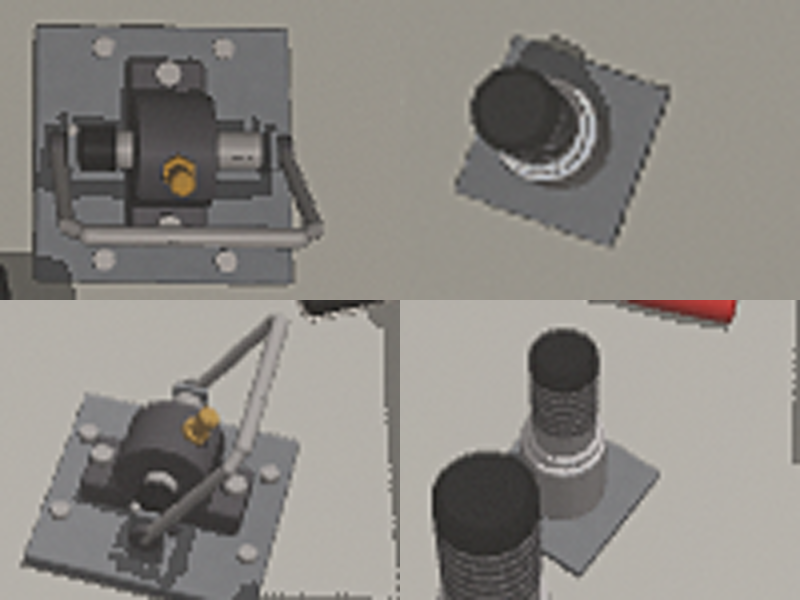

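```bash
cat > h.py <<'E'
from cell import *
import numpy as np, cv2
def ray(n,uv,c=None):
    c=c or camera_model(n); T=np.array(c["cam_to_world"]); d=T[:3,:3]@np.linalg.solve(np.array(c["mtx"]),[uv[0],uv[1],1.]); return T[:3,3],d/np.linalg.norm(d)
def plane(n,uv,z):
    o,d=ray(n,uv); return o+d*(z-o[2])/d[2]
def tri(rs):
    A=sum(np.eye(3)-np.outer(d,d) for o,d in rs); b=sum((np.eye(3)-np.outer(d,d))@o for o,d in rs); p=np.linalg.solve(A,b)
    return p,[round(1000*np.linalg.norm(np.cross(p-o,d)),1) for o,d in rs]
E
python3 - <<'E'
from h import *
np.set_printoptions(precision=4,suppress=True)
c=[plane("top",p,.014) for p in [(304,228.3),(367,229.5),(368.5,292.8),(303.8,292)]]
print(np.array(c),np.mean(c,0)); 
for i in range(4):
    d=c[(i+1)%4]-c[i]; print(np.linalg.norm(d),np.degrees(np.arctan2(d[1],d[0])))
for k,a,b in [("nip",(340.5,268.7),(337,178.8)),("barL",(315.5,280.5),(345,189.5)),("barR",(372,281.5),(354.5,155)),("cap",(207.6,236.4),(281.25,253.75))]:
    print(k,tri([ray("top",a),ray("side",b)]))
print("cap plane",plane("top",(207.6,236.4),.163),plane("side",(281.25,253.75),.163))
print("nip plane",plane("top",(340.5,268.7),.109),plane("side",(337,178.8),.109))
print([plane("top",p,.008) for p in [(239,233),(227.6,264),(196.4,252)]])
for n,p in [("screw",(278,252)),("meter",(270,308)),("tin",(275,155))]: print(n,plane("top",p,.02))
E
```

```text
[[ 0.572  -0.068   0.014 ]
 [ 0.5727 -0.2374  0.014 ]
 [ 0.4051 -0.2397  0.014 ]
 [ 0.4033 -0.0699  0.014 ]] [ 0.4883 -0.1538  0.014 ]
0.16935321266028258 -89.77765666014314
0.16754362694965672 -179.20011215256315
0.16982333961937796 90.62501345895596
0.16873304156834484 0.6375962054984127
nip (array([ 0.4627, -0.1537,  0.1055]), [np.float64(0.6), np.float64(0.6)])
barL (array([ 0.4307, -0.0904,  0.1397]), [np.float64(0.9), np.float64(0.9)])
barR (array([ 0.4325, -0.2223,  0.1435]), [np.float64(0.3), np.float64(0.3)])
cap (array([0.5263, 0.1652, 0.1576]), [np.float64(1.5), np.float64(1.5)])
cap plane [0.5272 0.1645 0.163 ] [0.5237 0.1685 0.163 ]
nip plane [ 0.4619 -0.1533  0.109 ] [ 0.4629 -0.1504  0.109 ]
[array([0.556 , 0.1068, 0.008 ]), array([0.4721, 0.134 , 0.008 ]), array([0.5021, 0.2189, 0.008 ])]
screw [0.5062 0.0003 0.02  ]
meter [0.3604 0.0176 0.02  ]
tin [0.7728 0.015  0.02  ]
```

```bash
cat >> h.py <<'E'
from scipy.spatial.transform import Rotation as Ro, Slerp
def Rt(phi,tilt=0):
    "tool down, tool x at yaw phi; tilt (deg) about world y leans fingers forward (+x)"
    p=np.radians(phi); D=np.array([[np.cos(p),np.sin(p),0],[np.sin(p),-np.cos(p),0],[0,0,-1]]).T
    D=np.column_stack([[np.cos(p),np.sin(p),0],[np.sin(p),-np.cos(p),0],[0,0,-1]])
    return Ro.from_euler('y',-tilt,degrees=True)*Ro.from_matrix(D)
def plan(p1,R1,n,p0=None,R0=None):
    s=sense(); p0=np.array(s["tool_pos"]) if p0 is None else np.array(p0); R0=Ro.from_rotvec(s["ee_rot"]) if R0 is None else R0
    sl=Slerp([0,1],Ro.concatenate([R0,R1]))
    for i in range(n):
        a,b=sl(i/n),sl((i+1)/n); d=a.inv().apply((np.array(p1)-p0)/n)/.12; w=(a.inv()*b).as_rotvec()/np.radians(30)
        print(np.round(d,3),np.round(w,3))
E
python3 - <<'E'
from h import *
np.set_printoptions(suppress=True)
plan([.432,-.156,.235],Rt(90),15)
print(Rt(90,25).as_matrix())
E
```

```text
[ 0.198 -0.213  0.002] [-0.    -0.    -0.157]
[ 0.215 -0.196  0.002] [-0.    -0.    -0.157]
[ 0.23  -0.178  0.002] [-0.    -0.    -0.157]
[ 0.244 -0.159  0.002] [-0.    -0.    -0.157]
[ 0.256 -0.138  0.002] [-0.    -0.    -0.157]
[ 0.266 -0.117  0.002] [-0.    -0.    -0.157]
[ 0.275 -0.094  0.002] [-0.    -0.    -0.157]
[ 0.282 -0.071  0.002] [-0.    -0.    -0.157]
[ 0.287 -0.048  0.002] [-0.    -0.    -0.157]
[ 0.29  -0.024  0.002] [-0.    -0.    -0.157]
[ 0.291 -0.     0.002] [-0.    -0.    -0.157]
[0.29  0.023 0.001] [-0.    -0.    -0.157]
[0.287 0.047 0.001] [-0.    -0.    -0.157]
[0.282 0.071 0.001] [-0.    -0.    -0.157]
[0.275 0.094 0.001] [-0.    -0.    -0.157]
[[ 0.          0.90630779  0.42261826]
 [ 1.          0.          0.        ]
 [ 0.          0.42261826 -0.90630779]]
```

Request:
jog_arm:
  rows: "0 0.2 -0.21 0 0 0 -0.157; 0 0.215 -0.195 0 0 0 -0.157; 0 0.23 -0.18 0 0 0 -0.157; 0 0.245 -0.16 0 0 0 -0.157; 0 0.255 -0.14 0 0 0 -0.157"

```text
time_s: 0.52
tool_pos: [0.2935, -0.4748, 0.2379]
ee_rot: [-2.921, -1.154, 0.0]
contact_force: [-0.1, 0.6, -0.5]
opening: 0.0885
gripper_force: 0.0
```

Request:
jog_arm:
  rows: "0 0.265 -0.117 0 0 0 -0.157; 0 0.275 -0.094 0 0 0 -0.157; 0 0.28 -0.07 0 0 0 -0.157; 0 0.287 -0.048 0 0 0 -0.157; 0 0.29 -0.024 0 0 0 -0.157"

```text
time_s: 0.93
tool_pos: [0.3628, -0.3152, 0.2383]
ee_rot: [-2.624, -1.726, 0.0]
contact_force: [0.8, -0.3, -0.7]
opening: 0.0874
gripper_force: 0.0
```

Request:
jog_arm:
  rows: "0 0.29 0 0 0 0 -0.157; 0 0.29 0.023 0 0 0 -0.157; 0 0.287 0.047 0 0 0 -0.157; 0 0.28 0.07 0 0 0 -0.157; 0 0.275 0.094 0 0 0 -0.157"

```text
time_s: 1.35
tool_pos: [0.4321, -0.1555, 0.2385]
ee_rot: [-2.217, -2.226, 0.0]
contact_force: [1.4, 0.5, -0.6]
opening: 0.0882
gripper_force: 0.0
```

Request:
jog_arm:
  rows: "0 0 0 0 0 0 0; 0 0 0 0 0 0 0"

```text
time_s: 1.52
tool_pos: [0.4323, -0.1557, 0.2384]
ee_rot: [-2.217, -2.225, 0.001]
contact_force: [-0.1, 0.2, 0.6]
opening: 0.0878
gripper_force: 0.0
```

```bash
python3 - <<'E'
from h import *
np.set_printoptions(suppress=True,precision=4)
c=camera_model("wrist"); im=read_camera("wrist"); cv2.imwrite("pics/w1.png",im[:,:,::-1]); np.savez("w1.npz",m=c["mtx"],T=c["cam_to_world"])
s=sense(); print(s["time_s"],s["tool_pos"],s["ee_rot"],s["joint_pos"]); plan([.432,-.156,.132],Rt(90),4)
E
```

```text
1.5667 [ 0.432  -0.1568  0.2384] [-2.2195 -2.2228  0.0013] [-0.4019 -0.1529  2.0432 -0.0006  1.2519 -0.4032]
[0.002 0.    0.222] [-0.     0.     0.001]
[0.002 0.    0.222] [-0.     0.     0.001]
[0.002 0.    0.222] [-0.     0.     0.001]
[0.002 0.    0.222] [-0.     0.     0.001]
```

View pics/w1.png

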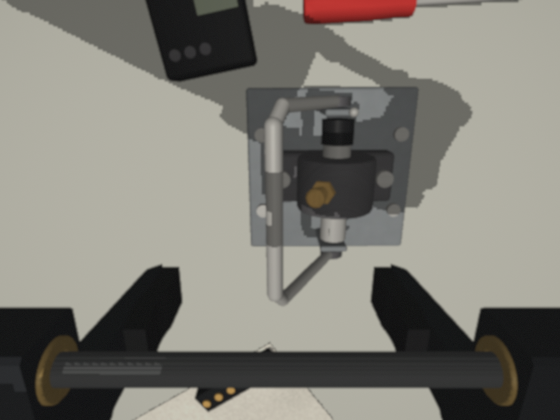

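```bash
python3 - <<'E'
from h import *
np.set_printoptions(suppress=True,precision=4)
f=np.load("w1.npz"); W={"mtx":f["m"],"cam_to_world":f["T"]}
print(f["T"],f["m"])
for k,w,t,s in [("barL",(275,122),(315.5,280.5),(345,189.5)),("barR",(277,299),(372,281.5),(354.5,155)),("nip",(317,197),(340.5,268.7),(337,178.8))]:
    r=[ray("wrist",w,W),ray("top",t),ray("side",s)]; print(k,tri(r),tri(r[:2])[0],tri(r[::2])[0])
E
```

```text
[[ 1.      0.0032  0.0011  0.4321]
 [ 0.0034 -0.946  -0.324  -0.0705]
 [-0.      0.324  -0.9461  0.3834]
 [ 0.      0.      0.      1.    ]] [[359.0486   0.     276.0586]
 [  0.     359.0486 213.0512]
 [  0.       0.       1.    ]]
barL (array([ 0.431 , -0.0905,  0.1396]), [np.float64(0.5), np.float64(0.6), np.float64(1.1)]) [ 0.4315 -0.09    0.1448] [ 0.4307 -0.0906  0.1395]
barR (array([ 0.4328, -0.2224,  0.1435]), [np.float64(0.6), np.float64(0.6), np.float64(0.1)]) [ 0.4328 -0.2223  0.1439] [ 0.4331 -0.2232  0.1426]
nip (array([ 0.4635, -0.1527,  0.1065]), [np.float64(2.0), np.float64(1.8), np.float64(0.3)]) [ 0.4639 -0.1532  0.1039] [ 0.464  -0.151   0.1085]
```

Request:
jog_arm:
  rows: "0 0 0 0.225 0 0 0; 0 0 0 0.225 0 0 0; 0 0 0 0.225 0 0 0; 0 0 0 0.225 0 0 0; 0 0 0 0 0 0 0"

```text
time_s: 1.98
tool_pos: [0.4272, -0.157, 0.1252]
ee_rot: [-2.218, -2.211, 0.007]
contact_force: [-0.1, 1.4, -0.8]
opening: 0.0879
gripper_force: 0.0
```

Request:
jog_arm:
  rows: "1 0 0 0 0 0 0; 1 0 0 0 0 0 0; 1 0 0 0 0 0 0; 1 0 0 0 0 0 0; 1 0 0 0 0 0 0"
  squeeze: 20

```text
time_s: 2.4
tool_pos: [0.4333, -0.1579, 0.1324]
ee_rot: [2.22, 2.219, 0.002]
contact_force: [0.2, 0.2, -0.2]
opening: 0.0573
gripper_force: 0.0
```

Request:
jog_arm:
  rows: "1 0 0 0 0 0 0; 1 0 0 0 0 0 0; 1 0 0 0 0 0 0; 1 0 0 0 0 0 0; 1 0 0 0 0 0 0"

```text
time_s: 2.82
tool_pos: [0.4321, -0.1572, 0.1307]
ee_rot: [-2.221, -2.222, 0.0]
contact_force: [-0.4, -0.4, -0.1]
opening: 0.0237
gripper_force: 0.0
```

Request:
jog_arm:
  rows: "1 0 0 0 0 0 0; 1 0 0 0 0 0 0; 1 0 0 0 0 0 0"

```text
time_s: 3.07
tool_pos: [0.4317, -0.1572, 0.1306]
ee_rot: [-2.221, -2.221, 0.001]
contact_force: [-1.6, -0.0, 1.0]
opening: 0.0105
gripper_force: 19.6
```

```bash
python3 - <<'E'
from h import *
np.set_printoptions(suppress=True,precision=4)
s=sense(); p=s["tool_pos"]; print(s["time_s"],p,s["opening"],s["joint_pos"])
h=np.array([.488,.050]); b=np.array([p[0],p[2]+.0187]); print("bar rel",b-h,np.hypot(*(b-h)))
a0=-np.arctan2(h[0]-b[0],b[1]-h[1]); r=.115; print(a0)
prev=None
for a in np.linspace(a0,1.32,15):
    q=np.array([r*np.sin(a),r*np.cos(a)])
    if prev is not None: print(round(a,2),np.round((q-prev)/.12,3), np.round(h+q-[0,.0187],3))
    prev=q
E
```

```text
3.0667 [ 0.4317 -0.1572  0.1306] 0.010497765464124809 [-0.4032 -0.0505  2.1612 -0.0002  1.0318 -0.4034]
bar rel [-0.0563  0.0993] 0.11413788412493185
-0.5154258820051779
-0.38 [0.113 0.055] [0.445 0.138]
-0.25 [0.119 0.039] [0.459 0.143]
-0.12 [0.123 0.023] [0.474 0.145]
0.01 [0.125 0.007] [0.489 0.146]
0.14 [ 0.125 -0.009] [0.504 0.145]
0.27 [ 0.123 -0.026] [0.519 0.142]
0.4 [ 0.118 -0.041] [0.533 0.137]
0.53 [ 0.112 -0.057] [0.546 0.13 ]
0.66 [ 0.104 -0.071] [0.559 0.122]
0.8 [ 0.094 -0.084] [0.57  0.112]
0.93 [ 0.082 -0.095] [0.58 0.1 ]
1.06 [ 0.069 -0.105] [0.588 0.088]
1.19 [ 0.054 -0.113] [0.595 0.074]
1.32 [ 0.039 -0.119] [0.599 0.06 ]
```

Request:
jog_arm:
  rows: "1 0 0.113 -0.055 0 0 0; 1 0 0.119 -0.039 0 0 0; 1 0 0.123 -0.023 0 0 0; 1 0 0.125 -0.007 0 0 0; 1 0 0.125 0.009 0 0 0"
  squeeze: 25

```text
time_s: 3.48
tool_pos: [0.5018, -0.1565, 0.1416]
ee_rot: [-2.216, -2.217, 0.007]
contact_force: [-3.8, -1.3, -9.0]
opening: 0.0099
gripper_force: 25.5
```

Request:
jog_arm:
  rows: "1 0 0.123 0.026 0 0 0; 1 0 0.118 0.041 0 0 0; 1 0 0.112 0.057 0 0 0; 1 0 0.104 0.071 0 0 0"

```text
time_s: 3.82
tool_pos: [0.5555, -0.156, 0.1174]
ee_rot: [-2.214, -2.215, 0.009]
contact_force: [-6.7, 0.6, -5.4]
opening: 0.0089
gripper_force: 25.2
```

Request:
jog_arm:
  rows: "1 0 0.094 0.084 0 0 0; 1 0 0.082 0.095 0 0 0; 1 0 0.069 0.105 0 0 0; 1 0 0 0 0 0 0"
  squeeze: 35

```text
time_s: 4.15
tool_pos: [0.5859, -0.1557, 0.0822]
ee_rot: [-2.215, -2.216, 0.006]
contact_force: [-4.6, 3.0, -4.2]
opening: 0.0083
gripper_force: 35.4
```

Request:
jog_arm:
  rows: "1 0 0.054 0.113 0 0 0; 1 0 0.039 0.119 0 0 0; 1 0 0 0.02 0 0 0; 1 0 0 0 0 0 0; 1 0 0 0 0 0 0"

```text
time_s: 4.57
tool_pos: [0.5976, -0.1561, 0.0557]
ee_rot: [-2.218, -2.218, 0.003]
contact_force: [-4.9, 4.5, -4.5]
opening: 0.008
gripper_force: 35.4
```

```bash
python3 - <<'E'
from h import *
print(sense()["tool_pos"])
a=read_camera("wrist")[:,:,::-1];b=read_camera("side")[130:250,250:410,::-1];cv2.imwrite("pics/w2.png",np.hstack([cv2.resize(a,(400,300)),cv2.resize(b,(400,300))]))
E
```

```text
[ 0.59759327 -0.15611615  0.05566033]
```

View pics/w2.png

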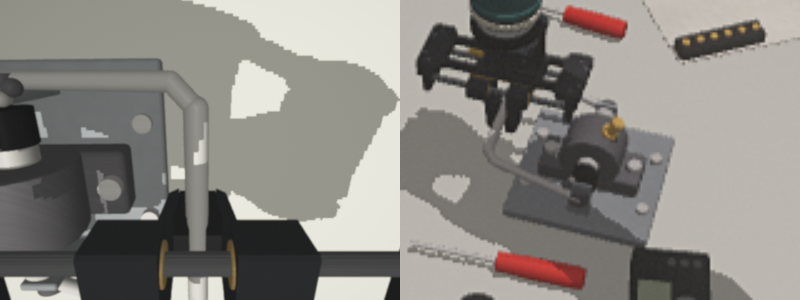

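Request:
jog_arm:
  rows: "0.6 0 0 0 0 0 0; 0.6 0 0 0 0 0 0; 0.6 0 0 0 0 0 0; 0.6 0 0 0 0 0 0; 0.6 0 0 0 0 0 0"

```text
time_s: 5.08
tool_pos: [0.6013, -0.1578, 0.0581]
ee_rot: [2.22, 2.219, 0.002]
contact_force: [-0.0, 0.2, -0.5]
opening: 0.0347
gripper_force: 0.0
```

Request:
jog_arm:
  rows: "0.6 0 0 -0.3 0 0 0; 0.6 0 0 -0.3 0 0 0; 0.6 0 0 -0.3 0 0 0; 0.6 0 0 -0.3 0 0 0; 0.6 0 0 -0.3 0 0 0"

```text
time_s: 5.5
tool_pos: [0.6002, -0.1574, 0.239]
ee_rot: [2.221, 2.221, 0.001]
contact_force: [0.6, -0.2, -0.2]
opening: 0.0352
gripper_force: 0.0
```

```bash
python3 - <<'E'
from h import *
s=sense();print(s["time_s"],s["tool_pos"],s["opening"])
a=read_camera("side")[130:220,265:385,::-1];c=camera_model("wrist");np.savez("w3.npz",m=c["mtx"],T=c["cam_to_world"]);w=read_camera("wrist")[:,:,::-1]
cv2.imwrite("pics/w3.png",np.hstack([cv2.resize(w,(400,300)),cv2.resize(a,(400,300),interpolation=cv2.INTER_CUBIC)]))
plan([.525,.166,.25],Rt(90),9)
E
```

```text
5.5 [ 0.60017593 -0.15740563  0.23904901] 0.03524849489678538
[ 0.301 -0.074 -0.006] [ 0.003  0.001 -0.   ]
[ 0.301 -0.074 -0.006] [ 0.003  0.001 -0.   ]
[ 0.301 -0.074 -0.005] [ 0.003  0.001 -0.   ]
[ 0.301 -0.074 -0.005] [ 0.003  0.001 -0.   ]
[ 0.301 -0.074 -0.005] [ 0.003  0.001 -0.   ]
[ 0.301 -0.074 -0.005] [ 0.003  0.001 -0.   ]
[ 0.301 -0.074 -0.004] [ 0.003  0.001 -0.   ]
[ 0.301 -0.074 -0.004] [ 0.003  0.001 -0.   ]
[ 0.301 -0.074 -0.004] [ 0.003  0.001 -0.   ]
```

View pics/w3.png

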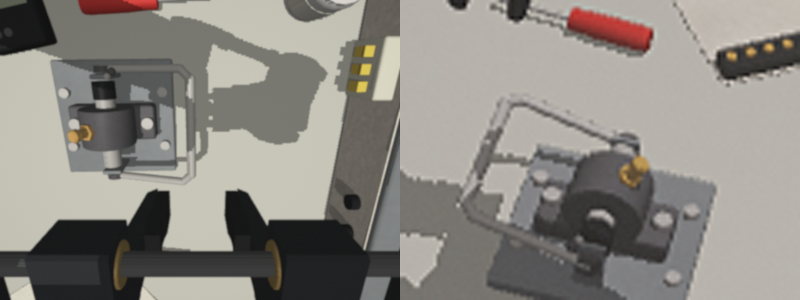

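```bash
python3 - <<'E'
from h import *
np.set_printoptions(suppress=True,precision=4)
f=np.load("w3.npz"); W={"mtx":f["m"],"cam_to_world":f["T"]}
for w,s in [((266,98),(285.4,191.5)),((264.6,253),(300,159.4)),((264.6,172),(292.7,175.5))]: print(tri([ray("wrist",w,W),ray("side",s)]))
print("nip",tri([ray("wrist",(103,189),W),ray("side",(337,180)),ray("top",(340.5,268.7))]))
E
```

```text
(array([ 0.5956, -0.0813,  0.0839]), [np.float64(3.2), np.float64(3.2)])
(array([ 0.594 , -0.227 ,  0.0722]), [np.float64(2.0), np.float64(2.0)])
(array([ 0.5934, -0.1428,  0.0871]), [np.float64(3.7), np.float64(3.7)])
nip (array([ 0.4624, -0.1532,  0.1013]), [np.float64(1.1), np.float64(0.4), np.float64(1.1)])
```

Request:
jog_arm:
  rows: "0 0.3 -0.074 0 0 0 0; 0 0.3 -0.074 0 0 0 0; 0 0.3 -0.074 0 0 0 0; 0 0.3 -0.074 0 0 0 0; 0 0.3 -0.074 0 0 0 0"

```text
time_s: 6.02
tool_pos: [0.5551, 0.024, 0.2366]
ee_rot: [2.222, 2.22, 0.0]
contact_force: [0.2, 0.9, -0.5]
opening: 0.0663
gripper_force: 0.0
```

Request:
jog_arm:
  rows: "0 0.3 -0.074 -0.02 0 0 0; 0 0.3 -0.074 -0.02 0 0 0; 0 0.1 -0.074 -0.02 0 0 0; 0 0 -0.074 -0.02 0 0 0; 0 0 0 0 0 0 0"

```text
time_s: 6.43
tool_pos: [0.519, 0.1068, 0.2467]
ee_rot: [2.219, 2.223, -0.001]
contact_force: [-0.6, -0.1, -0.3]
opening: 0.0886
gripper_force: 0.0
```

```bash
python3 - <<'E'
from h import *
s=sense();print(s["time_s"],s["tool_pos"],s["opening"])
c=camera_model("wrist");np.savez("w4.npz",m=c["mtx"],T=c["cam_to_world"]);w=read_camera("wrist")[:,:,::-1]
cv2.imwrite("pics/w4.png",w)
E
```

```text
6.4333 [0.51901989 0.10681941 0.24670563] 0.08861357235326853
```

View pics/w4.png

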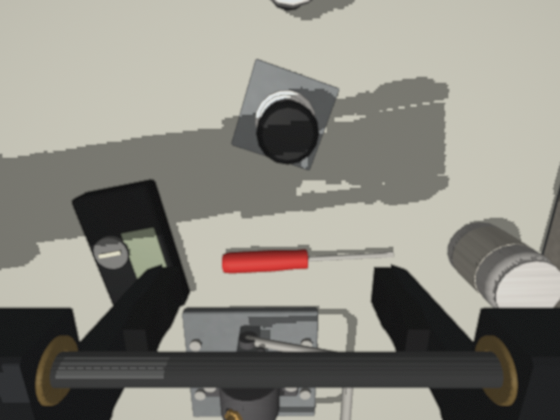

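```bash
python3 - <<'E'
from h import *
np.set_printoptions(suppress=True,precision=4)
f=np.load("w4.npz"); W={"mtx":f["m"],"cam_to_world":f["T"]}
r=ray("wrist",(287.5,131.5),W); print(r[0]+r[1]*(.163-r[0][2])/r[1][2], tri([r,ray("top",(207.6,236.4)),ray("side",(281.25,253.75))]))
cs=[]
for p in [(258,60),(338,92),(308,169),(232,144)]:
    r=ray("wrist",p,W); cs.append(r[0]+r[1]*(.008-r[0][2])/r[1][2])
print(np.array(cs),np.mean(cs,0))
r1=ray("wrist",(319,131.5),W);r0=ray("wrist",(256,131.5),W);g=lambda r:(r[0]+r[1]*(.163-r[0][2])/r[1][2]); print("dia",g(r1)-g(r0))
E
```

```text
[0.5262 0.1674 0.163 ] (array([0.5263, 0.1659, 0.1578]), [np.float64(1.0), np.float64(1.6), np.float64(1.7)])
[[0.5013 0.2198 0.008 ]
 [0.5818 0.1901 0.008 ]
 [0.5539 0.1109 0.008 ]
 [0.4725 0.1376 0.008 ]] [0.5274 0.1646 0.008 ]
dia [0.0393 0.0001 0.    ]
```

Request:
jog_arm:
  rows: "0 0.245 0.03 0 0 0 0; 0 0.245 0.035 0 0 0 0; 0 0 0 0.2 0 0 0; 0 0 0 0.2 0 0 0; 0 0 0 0 0 0 0"

```text
time_s: 6.9
tool_pos: [0.5256, 0.1634, 0.1933]
ee_rot: [-2.22, -2.217, 0.012]
contact_force: [-0.8, -0.9, -0.8]
opening: 0.088
gripper_force: 0.0
```

```bash
python3 - <<'E'
from h import *
np.set_printoptions(suppress=True,precision=4)
print(sense()["time_s"],sense()["tool_pos"]);plan([.5268,.1655,.109],Rt(90),5)
E
```

```text
6.9 [0.5256 0.1634 0.1933]
[0.004 0.003 0.14 ] [-0.003  0.001 -0.   ]
[0.004 0.003 0.14 ] [-0.003  0.001 -0.   ]
[0.004 0.003 0.14 ] [-0.003  0.001 -0.   ]
[0.004 0.002 0.14 ] [-0.003  0.001 -0.   ]
[0.004 0.002 0.14 ] [-0.003  0.001 -0.   ]
```

Request:
jog_arm:
  rows: "0 0 0 0.19 0 0 0; 0 0 0 0.19 0 0 0; 0 0 0 0.19 0 0 0; 0 0 0 0.17 0 0 0; 0 0 0 0 0 0 0"

```text
time_s: 7.32
tool_pos: [0.5255, 0.1631, 0.1058]
ee_rot: [-2.221, -2.217, 0.011]
contact_force: [-1.0, -0.1, -0.8]
opening: 0.0881
gripper_force: 0.0
```

Request:
jog_arm:
  rows: "1 0 0 0 0 0 0; 1 0 0 0 0 0 0; 1 0 0 0 0 0 0; 1 0 0 0 0 0 0; 1 0 0 0 0 0 0"
  squeeze: 30

```text
time_s: 7.73
tool_pos: [0.529, 0.1657, 0.1112]
ee_rot: [2.221, 2.221, 0.004]
contact_force: [-0.1, -0.6, 0.3]
opening: 0.0568
gripper_force: 0.0
```

Request:
jog_arm:
  rows: "1 0 0 0 0 0 0; 1 0 0 0 0 0 0; 1 0 0 0 0 0 0; 1 0 0 0 0 0 0; 1 0 0 0 0 0 0"
  squeeze: 40

```text
time_s: 8.15
tool_pos: [0.5275, 0.1656, 0.1098]
ee_rot: [-2.221, -2.221, 0.001]
contact_force: [-3.5, -0.5, 4.7]
opening: 0.0392
gripper_force: 40.0
```

Request:
jog_arm:
  rows: "1 0 0 -0.15 0 0 0; 1 0 0 -0.28 0 0 0; 1 0 0 -0.28 0 0 0; 1 0 0 -0.28 0 0 0; 1 0 0 -0.28 0 0 0"

```text
time_s: 8.57
tool_pos: [0.5275, 0.1653, 0.2621]
ee_rot: [-2.221, -2.221, 0.002]
contact_force: [1.1, 0.5, -3.1]
opening: 0.0391
gripper_force: 40.0
```

```bash
python3 - <<'E'
from h import *
np.set_printoptions(suppress=True,precision=4)
s=sense();print(s["time_s"],s["tool_pos"],s["opening"],s["contact_force"])
u=np.array([-.4226,0,.9063]); print(np.array([.463,-.1535,.109])+u*.122)
plan(np.array([.463,-.1535,.109])+u*.122+[0,0,.02],Rt(90,25),11,R0=Rt(90))
E
```

```text
8.5667 [0.5275 0.1653 0.2621] 0.03905628933520717 [ 1.0682  0.5441 -3.1398]
[ 0.4114 -0.1535  0.2196]
[-0.242 -0.088  0.017] [-0.076  0.     0.   ]
[-0.242 -0.088  0.014] [-0.076  0.     0.   ]
[-0.242 -0.089  0.01 ] [-0.076  0.     0.   ]
[-0.242 -0.089  0.007] [-0.076  0.     0.   ]
[-0.242 -0.089  0.003] [-0.076  0.     0.   ]
[-0.242 -0.09  -0.001] [-0.076  0.     0.   ]
[-0.242 -0.089 -0.004] [-0.076  0.     0.   ]
[-0.242 -0.089 -0.008] [-0.076  0.     0.   ]
[-0.242 -0.089 -0.011] [-0.076  0.     0.   ]
[-0.242 -0.088 -0.015] [-0.076  0.     0.   ]
[-0.242 -0.088 -0.018] [-0.076  0.     0.   ]
```

Request:
jog_arm:
  rows: "1 -0.242 -0.088 0.017 -0.076 0 0; 1 -0.242 -0.088 0.014 -0.076 0 0; 1 -0.242 -0.088 0.01 -0.076 0 0; 1 -0.242 -0.088 0.007 -0.076 0 0; 1 -0.242 -0.088 0.003 -0.076 0 0"

```text
time_s: 8.98
tool_pos: [0.4747, 0.0193, 0.2504]
ee_rot: [2.115, 2.117, 0.211]
contact_force: [0.8, -0.9, -2.5]
opening: 0.0391
gripper_force: 40.0
```

Request:
jog_arm:
  rows: "1 -0.242 -0.09 0 -0.076 0 0; 1 -0.242 -0.09 -0.004 -0.076 0 0; 1 -0.242 -0.09 -0.008 -0.076 0 0; 1 -0.242 -0.09 -0.011 -0.076 0 0; 1 -0.242 -0.09 -0.015 -0.076 0 0"

```text
time_s: 9.4
tool_pos: [0.4212, -0.1256, 0.2401]
ee_rot: [2.001, 2.003, 0.404]
contact_force: [0.8, -0.4, -3.2]
opening: 0.0392
gripper_force: 40.0
```

Request:
jog_arm:
  rows: "1 -0.242 -0.09 -0.018 -0.076 0 0; 1 0 0 0 0 0 0; 1 0 0 0 0 0 0; 1 0 0 0 0 0 0"

```text
time_s: 9.73
tool_pos: [0.4111, -0.1541, 0.2382]
ee_rot: [1.982, 1.978, 0.439]
contact_force: [-0.1, -0.8, -2.8]
opening: 0.0395
gripper_force: 40.0
```

```bash
python3 - <<'E'
from h import *
np.set_printoptions(suppress=True,precision=4)
s=sense();print(s["time_s"],s["tool_pos"],s["opening"],s["contact_force"],s["joint_pos"])
print(Ro.from_rotvec(s["ee_rot"]).as_matrix())
im=read_camera("side"); cv2.imwrite("pics/s5f.png",im[:,:,::-1]); t=read_camera("top"); cv2.imwrite("pics/t5f.png",t[:,:,::-1]); w=read_camera("wrist");cv2.imwrite("pics/w5f.png",w[:,:,::-1])
a=cv2.resize(im[90:210,280:440,::-1],(800,600),interpolation=cv2.INTER_CUBIC); cv2.imwrite("pics/s5.png",a)
c=camera_model("wrist");np.savez("w5.npz",m=c["mtx"],T=c["cam_to_world"])
E
```

```text
9.7333 [ 0.4111 -0.1541  0.2382] 0.0394887688582503 [-0.1213 -0.7934 -2.8262] [-0.6037 -0.4783  2.3327  0.301   0.9428 -0.7369]
[[ 0.0019  0.9063  0.4225]
 [ 1.     -0.0021  0.    ]
 [ 0.0009  0.4225 -0.9063]]
```

View pics/s5.png

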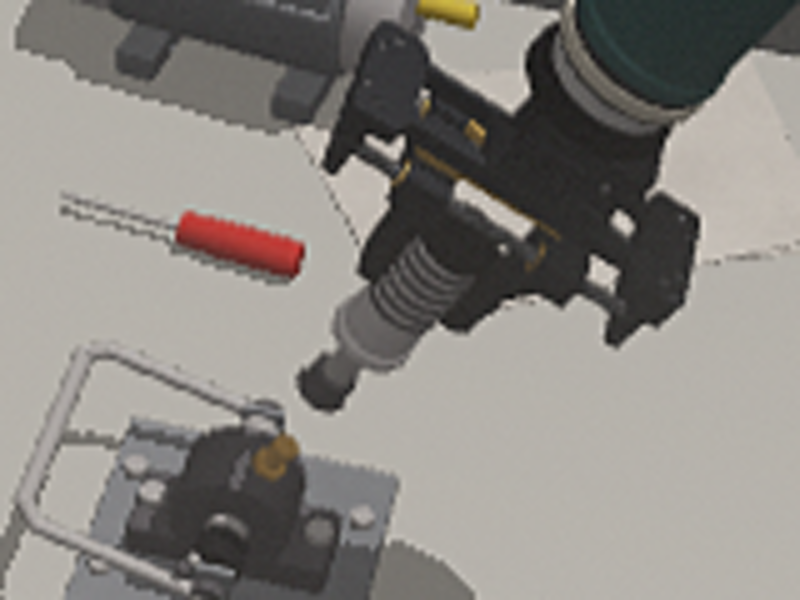

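```bash
python3 - <<'E'
from h import *
np.set_printoptions(suppress=True,precision=2)
def proj(n,p):
    c=camera_model(n); T=np.linalg.inv(c["cam_to_world"]); q=T[:3,:3]@p+T[:3,3]; q=np.array(c["mtx"])@q; return q[:2]/q[2]
m=np.array([.4499,-.1541,.155]); z=np.array([.4225,0,-.9063])
for k,p in [("mouth",m),("stemtop flange underside",m-z*.05),("nip",np.array([.463,-.1535,.109])),("nip neck base",np.array([.463,-.1535,.109])+z*.024)]:
    print(k,proj("side",p),(proj("side",p)-[280,90])*5,proj("top",p))
plan(np.array([.463,-.1535,.109])-z*.0958,Rt(90,25),4)
E
```

```text
mouth [343.59 167.35] [317.95 386.77] [343.54 273.06]
stemtop flange underside [353.29 157.  ] [366.44 334.98] [346.48 282.  ]
nip [337.22 178.02] [286.09 440.11] [340.59 268.25]
nip neck base [333.01 182.46] [265.05 462.3 ] [339.39 264.54]
[-0.   -0.02  0.09] [ 0. -0.  0.]
[-0.   -0.02  0.09] [ 0. -0.  0.]
[-0.   -0.02  0.09] [ 0. -0.  0.]
[-0.   -0.02  0.09] [ 0. -0.  0.]
```

Request:
jog_arm:
  rows: "1 0.003 -0.03 0.09 0 0 0; 1 0 -0.03 0.09 0 0 0; 1 0 -0.02 0.09 0 0 0; 1 0 0 0.09 0 0 0; 1 0 0 0 0 0 0"
  squeeze: 50

```text
time_s: 10.3
tool_pos: [0.4212, -0.1509, 0.1934]
ee_rot: [1.978, 1.987, 0.441]
contact_force: [-0.5, -0.3, -2.4]
opening: 0.0391
gripper_force: 50.0
```

Request:
jog_arm:
  rows: "1 0 0 0 0 0 0; 1 0 0 0 0 0 0"

```text
time_s: 10.47
tool_pos: [0.4221, -0.1526, 0.1964]
ee_rot: [1.976, 1.982, 0.441]
contact_force: [-0.1, -0.1, -3.1]
opening: 0.039
gripper_force: 50.0
```

```bash
cat > st.py <<'E'
from h import *
np.set_printoptions(suppress=True,precision=4)
s=sense();R=Ro.from_rotvec(s["ee_rot"]);print(s["time_s"],s["tool_pos"],s["opening"],s["contact_force"])
z=np.array([.4226,0,-.9063]); print("floor minus nip in tool axes (x,y,z):",R.inv().apply(s["tool_pos"]+R.apply([0,0,.0778])-np.array([.463,-.1535,.109])),"F tool",R.inv().apply(s["contact_force"]),"tilt",np.degrees(np.arccos(R.apply([0,0,1])@z)))
E
python3 st.py; python3 - <<'E'
from h import *
a=[cv2.resize(i,(400,400),interpolation=cv2.INTER_CUBIC) for i in (read_camera("side")[130:210,300:380,::-1],read_camera("top")[240:300,310:370,::-1])]
cv2.imwrite("pics/s6.png",np.hstack(a))
E
```

```text
10.4667 [ 0.4221 -0.1526  0.1964] 0.0389773831407234 [-0.1118 -0.1373 -3.0907]
floor minus nip in tool axes (x,y,z): [ 0.0009  0.     -0.0187] F tool [-0.1363 -1.4128  2.7512] tilt 0.33263218931365424
```

View pics/s6.png

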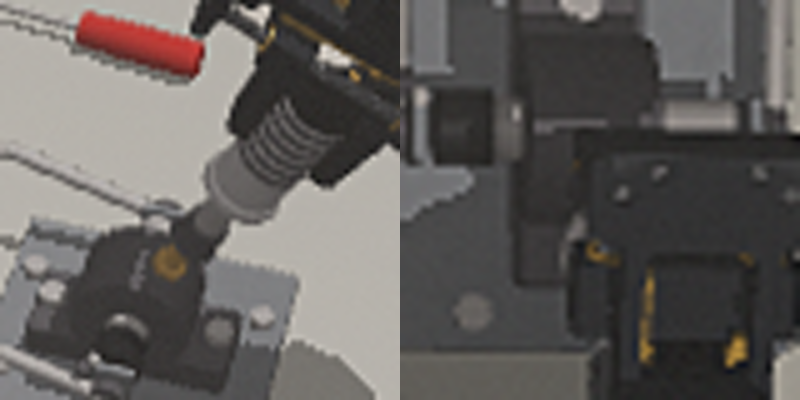

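Request:
jog_arm:
  rows: "1 -0.006 0 0.025 0 0 0; 1 0 0 0.025 0 0 0; 1 0 0 0.025 0 0 0; 1 0 0 0.025 0 0 0; 1 0 0 0 0 0 0"

```text
time_s: 10.98
tool_pos: [0.4262, -0.1541, 0.1842]
ee_rot: [1.98, 1.98, 0.44]
contact_force: [0.8, 0.8, -3.8]
opening: 0.039
gripper_force: 50.0
```

Request:
jog_arm:
  rows: "1 0 0 0.015 0 0 0; 1 0 0 0.015 0 0 0; 1 0 0 0.015 0 0 0; 1 0 0 0 0 0 0; 1 0 0 0 0 0 0"

```text
time_s: 11.4
tool_pos: [0.4287, -0.1542, 0.1799]
ee_rot: [1.979, 1.979, 0.44]
contact_force: [0.1, 2.6, -4.5]
opening: 0.039
gripper_force: 49.9
```

```bash
python3 st.py
```

```text
11.4 [ 0.4287 -0.1542  0.1799] 0.038991227266488106 [ 0.0914  2.6325 -4.5242]
floor minus nip in tool axes (x,y,z): [-0.0006 -0.001  -0.0009] F tool [ 2.6312 -1.8342  4.1375] tilt 0.31991384505001436
```

Request:
jog_arm:
  rows: "1 0.008 0 0.012 0 0 0; 1 0 0 0.012 0 0 0; 1 0 0 0 0 0 0; 1 0 0 0 0 0 0"

```text
time_s: 11.73
tool_pos: [0.4299, -0.1538, 0.1781]
ee_rot: [1.978, 1.98, 0.439]
contact_force: [-5.4, -0.5, 2.4]
opening: 0.0393
gripper_force: 50.0
```

```bash
python3 st.py
```

```text
11.7333 [ 0.4299 -0.1538  0.1781] 0.039310686591888556 [-5.369  -0.5309  2.4197]
floor minus nip in tool axes (x,y,z): [-0.0003 -0.0007  0.0011] F tool [-0.531  -3.8383 -4.4664] tilt 0.3256461005803449
```

Request:
jog_arm:
  rows: "1 0 -0.004 0.015 0 0 0; 1 0 0 0.015 0 0 0; 1 0 0 0.012 0 0 0; 1 0 0 0 0 0 0; 1 0 0 0 0 0 0"

```text
time_s: 12.15
tool_pos: [0.4319, -0.1537, 0.1732]
ee_rot: [1.978, 1.978, 0.44]
contact_force: [-1.7, -0.3, -0.2]
opening: 0.0394
gripper_force: 50.0
```

```bash
python3 st.py
```

```text
12.15 [ 0.4319 -0.1537  0.1732] 0.03937299295829809 [-1.7199 -0.3099 -0.1989]
floor minus nip in tool axes (x,y,z): [-0.0003 -0.0009  0.0065] F tool [-0.3097 -1.6417 -0.5499] tilt 0.3417972315735951
```

Request:
jog_arm:
  rows: "1 0 -0.003 0.015 0 0 0; 1 0 0 0.014 0 0 0; 1 0 0 0 0 0 0; 1 0 0 0 0 0 0; 1 0 0 0 0 0 0"

```text
time_s: 12.57
tool_pos: [0.4333, -0.1539, 0.1705]
ee_rot: [1.977, 1.979, 0.44]
contact_force: [-5.6, -0.8, 6.7]
opening: 0.0392
gripper_force: 50.0
```

```bash
python3 st.py
```

```text
12.5667 [ 0.4333 -0.1539  0.1705] 0.03917252790941177 [-5.6292 -0.8011  6.7045]
floor minus nip in tool axes (x,y,z): [-0.0004 -0.0008  0.0095] F tool [-0.8087 -2.2474 -8.4602] tilt 0.35034459487106134
```

Request:
jog_arm:
  rows: "1 0 0 0.012 0 0 0; 1 0 0 0.01 0 0 0; 1 0 0 0 0 0 0; 1 0 0 0 0 0 0; 1 0 0 0 0 0 0"

```text
time_s: 12.98
tool_pos: [0.4344, -0.1539, 0.1682]
ee_rot: [1.977, 1.979, 0.44]
contact_force: [-7.9, 0.2, 6.6]
opening: 0.0391
gripper_force: 50.0
```

Request:
jog_arm:
  rows: "1 0 0 0 0 0 0; 1 0 0 0 0 0 0; 1 0 0 0 0 0 0; 1 0 0 0 0 0 0; 1 0 0 0 0 0 0"

```text
time_s: 13.4
tool_pos: [0.4343, -0.1539, 0.1682]
ee_rot: [1.977, 1.979, 0.44]
contact_force: [-6.5, -0.9, 7.3]
opening: 0.039
gripper_force: 50.0
```

```bash
python3 st.py; python3 - <<'E'
from h import *
a=[cv2.resize(i,(400,400),interpolation=cv2.INTER_CUBIC) for i in (read_camera("side")[130:210,275:355,::-1],read_camera("top")[220:300,310:390,::-1])]
cv2.imwrite("pics/s7.png",np.hstack(a))
E
```

```text
13.4 [ 0.4343 -0.1539  0.1682] 0.038954269635877746 [-6.5011 -0.9043  7.2678]
floor minus nip in tool axes (x,y,z): [-0.0004 -0.0008  0.012 ] F tool [-0.9122 -2.7976 -9.3405] tilt 0.35011801727420566
```

View pics/s7.png

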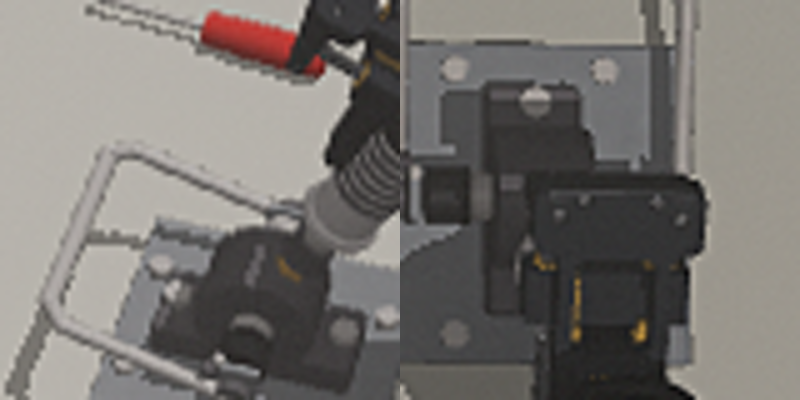

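The picture shows the handle bar down behind the stand (side crop: corners at about (115,148) and (50,310)). The pusher flange is pressed close to the block at about (330,225), with the stem gone into the body. The axial force is steady at about 12 N, which matches roughly 12 mm on the spring.

```bash
python3 -c "
from cell import *
print(sign_off())"
```

```text
the job is handed in; nothing more can be done
None
```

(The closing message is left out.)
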